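# Pin and fasten a picture frame's back panel and hold it flush

## Robot

A 6-joint arm with a two-finger parallel gripper is mounted at the origin on the work surface. World frame = base frame: x ahead of the robot, y to its left, z up, the work surface at z = 0. Lengths are in m, angles in rad, forces in N, time in s.
With the tool pointing down it reaches from about 0.35 to 0.85 m from the base axis. Payload 8.1 kg.
Tool frame: the origin (TCP) lies midway between the tips of the shut fingers; the grasp point (between the pads) lies 19 mm behind it; z points along the fingers, y is the line along which they close (so a half turn about z gives the same grasp; the last joint's range is limited). The gripper opens to 85 mm and grips with 20 to 120 N. Pads are 22 mm wide; open, the fingers measure 114 mm over their backs; the gripper's body (76 mm by 85 mm) begins 54 mm behind the grasp point. The pads swing forward as they close: fully open they stand 13 mm farther back than shut.
Start: joints at [1.1, 0.13, 1.488, -0, 1.523, -0.085], TCP at [0.226, 0.556, 0.231] pointing down, gripper open.
Joint ranges: [-2.96, 2.96], [-0.89, 2.26], [0.02, 2.5], [-1.34, 4.48], [0, 2.73], [-2.66, 2.66]. Speed limits (rad/s): [2.39, 2.39, 2.79, 3.14, 3.14, 3.14].

## Interface

Orientations are given as a unit quaternion [x, y, z, w].
In Python, from bench import env gives the robot as it stands.
- The arm moves only by the tool servo_tool, never from a script. Its argument "rows" is a list of rows, each a list of 3 entries, a list of its own where there are three numbers: the shift along the tool's x, y, z as a fraction of full scale, then the turn, a rotation vector about the tool's x, y, z as a fraction of full scale, then the closure, from -1 (fully open) to 1 (shut). In form: [[[dx, dy, dz], [wx, wy, wz], hand], ...]. A call has 1 to 12 rows; each row shifts and turns the commanded pose from where the row before left it, along the tool's axes as they then stand; what a row does not reach is not made up. Full scale, the value 1, is 0.02 m for a shift and pi rad for a turn. A row lasts 1/12 s, in which the tool goes at most 41.7 mm and 7.16 degrees, less where a joint would pass 70% of its speed; a pose out of reach is approached as far as the arm can. A call with a number of a shift or a turn outside -1 to 1 is refused whole. A call with a gripper value outside its range is refused whole. The fingers move at their own pace and stop on an object; "grip_force" is the grip in N (left out, the last holds). Time passes only in rows, so rows that do not move let the fingers close. It gives the time, the measured TCP pose, the force, the opening and the grip force at its end, in the units of the state.
- env.sense(): the state, without advancing time (a new reading comes with each control period).
- env.snapshot(name): name is "side" or "top" or "wrist"; returns a dict with "frame" (400x640x3 uint8, red, green, blue), "vfov" (degrees; the focal length in pixels is half the picture's height over the tangent of half this angle, whatever the lens; pixels are square), "cx", "cy" (the principal point, pixels), "position" and "rotation" of the camera in the world; the wrist camera has in their place "tool_from_camera" (4x4, takes a point from camera to tool coordinates, whose origin is the TCP and whose axes are the flange's). Camera axes: x right, y down, z forward; pixel columns grow to the right and rows downward; lengths in m; the calibration is good to about 2 mm. A picture is of the moment at which its call begins: read the wrist's pose just before it. There is no depth.
- env.close_job(): hands the job in; it is judged then, once.
Trained networks look in a picture, given as the dict that the camera call returned (one of the last four; its "shot" number tells which), for a name from the list of things; names that differ only in an ending like _2 or _b are one class to them, and where a whole thing is asked for, a point or a joint stands for the part that bears it (a point fixed in the world has none). Each returns a list of dicts, best first, with "confidence" (0 to 1); they miss things now and then, are a little off and sometimes report something else, mostly with a low value. They report only what shows in the picture. A call takes as long as a camera call. They do not tell look-alikes from the thing itself.
- env.trace(picture, name): "mask" (400x640 bool, what is visible of it) and "position" ([column, row] in pixels, amid what is visible of it).
The state is a dict: "time": time; "joint_positions": joint angles; "qd": joint speeds; "tau": joint torques, N m; "tool_pos": TCP position; "orientation": TCP orientation; "wrist_force": force on the tool from outside, world axes, zero at the start; "torque": the same for the moment, N m; "grip_width": opening from 0.0 (shut) to 1.0 (fully open); "grip_force": force on a finger pad.
Only numpy, scipy, OpenCV 4.12 (cv2) and the standard library are available. Lean on these libraries where they do the work, as an engineer would, in place of code of your own. Each camera call takes 0.05 s, during which the arm holds its last target. There are 200 camera calls.

## Task

Close the back of the gold picture frame: take the loose red-headed pin from its wooden block, put it fully down through the hole in the black panel and the frame rail under it, and let go of it. Then turn the fastener clockwise until its black slot lines up with the two brass marks, let go so that the panel stands up free, and with the fingers press the panel itself (not the pin or the fastener) down flush on the frame at the cork spot. Finish while still holding it pressed flush, the pin seated and the slot still lined up; leave the other things on the bench where they are.

Things in the scene. Friction and masses are not known exactly. Their poses are not given: they have to be found in the camera images.
- frame: gold picture frame lying face down, fixed to the bench: outside 220 mm (its x) by 260 mm (its y), four rails 40 mm wide and 34 mm high. Origin: centre of its underside, on the bench; z up. Under the fastener its rail has a hidden slot along x for the fastener's key.
- frame_hole (a point): mouth of the 13 mm pin hole in the frame's rail, through all 34 mm of it, at the rail's top face (frame x 0, y +105, z 34 mm). The panel's own 13 mm hole is straight above; its mouth is at the panel's top face, 48 mm above the bench while the panel is up. Axes as the frame's.
- panel: black back panel with gold scrolls, 200 (x) by 250 (y) by 6 mm, over the frame, axes as the frame's; slides straight up and down on springs. Origin: centre of its underside, 42 mm above the bench when up (8 mm clear of the rails), 34 mm when flush (hard stop). 4 N starts it down, 10 N brings it flush; it springs back. It goes down only when the fastener's slot is lined up with the marks.
- press_spot (a point): centre of the round cork spot, 32 mm across, on the middle of the panel's top face (panel origin + 6 mm in z): the place to press
- fastener: fastener at panel x 0, y -105 mm: steel disc 30 mm wide, 6 mm high, on it an aluminium wing 34 (its x) by 12 by 20 mm high with a black slot along its top. Origin: on the vertical turning axis at the panel's top face. Lined up: its x parallel to the panel's x, slot pointing at two brass marks. Starts 0.97 to 1.47 rad short, turns clockwise seen from above, no stop at the marks.
- pin: loose retaining pin, 50 g: steel shank 10 mm wide, 36 mm long with tapered tip; on top a red round head 18 mm wide, 26 mm high. Origin: centre of its tip; z up to the head. It stands upright in its block, head resting on the block's top (tip 4 mm above the bench). Seated, the head rests on the panel's top face, the tip 30 mm below the panel's underside.
- pin_block: pale wooden block, 70 x 70 x 40 mm, fixed to the bench, with the 13 mm through hole in its centre in which the pin stands. Origin: centre of its underside.
- paint_bottle: bystander: squat amber paint jar with a brass cap, 48 mm across, 95 mm tall; origin at the centre of its foot, z up
- brush_jar: bystander: clear jar holding three brushes, 76 mm across, 75 mm tall (brushes to 170 mm); origin at the centre of its foot
- tin_dish: bystander: round shallow steel dish, 100 mm across, 18 mm high; origin at the centre of its foot
- measuring_cup: bystander: small white cup, 38 mm across, 45 mm tall; origin at the centre of its foot
- brush: bystander: loose brush lying flat on the bench, 190 mm long along its x; origin on the bench under it
- steel_rule: bystander: flat steel rule, 30 x 320 x 4 mm, long along its y; origin at the centre of its underside
- wax_pot: bystander: small yellow pot, 42 mm across, 32 mm tall; origin at the centre of its foot
Things that resemble listed ones, but are neither listed nor needed, are in the scene too. What is meant by the pin is not green or purple, and is the smaller of those in its own colour.

How it is judged:
By the outcome, as a careful person would: the job done as asked, in the order asked, and still so for the second after the job is handed in, while the arm keeps its last pose, push and grip.
It also fails if it takes over 67 s, if anything falls off the work surface, if the arm or the gripper's body presses on something with over 40 N, if the wrist force passes 120 N, or if a joint passes its speed limit or range.

## Working session

There is one attempt and no reset: what is moved stays moved. The work goes in short steps, Python scripts to look and compute and a tool call to move; the robot and the scene stay as the last step left them, time stands still between calls to the robot, and variables do not carry over. Pictures are saved under pics/ and viewed, at most 10 in all, crops included, and the job is handed in when it is done.

Besides the shell and the picture viewer there is one more tool, called after "Request:" by a JSON object that holds its "fn" and its "kwargs", one argument or row to a line. servo_tool: Moves the arm, as the interface text tells. Shift numbers are shares of 0.02 m and turn numbers shares of pi rad, none past 1 either way. Its arguments: {"type":"object","properties":{"rows":{"type":"array"},"grip_force":{"type":"number"}},"required":["rows"]}

```bash
ls; mkdir -p pics; cat > h.py <<'E'
import numpy as np, cv2
from bench import env
from scipy.spatial.transform import Rotation as R
def save(p,n,crop=None,s=1):
    f=p["frame"][:,:,::-1]
    if crop: x0,y0,x1,y1=crop; f=f[y0:y1,x0:x1]
    cv2.imwrite("pics/"+n,cv2.resize(f,None,fx=s,fy=s,interpolation=cv2.INTER_CUBIC))
def cam(p,st=None):
    if "position" in p:
        r=np.array(p["rotation"],float)
        r=r if r.shape==(3,3) else R.from_quat(r).as_matrix()
        return np.array(p["position"]),r
    T=np.array(p["tool_from_camera"]); Rt=R.from_quat(st["orientation"]).as_matrix()
    return np.array(st["tool_pos"])+Rt@T[:3,3],Rt@T[:3,:3]
def foc(p): return 200/np.tan(np.radians(p["vfov"])/2)
def ray(p,uv,z,st=None):
    o,r=cam(p,st); f=foc(p)
    d=r@np.array([(uv[0]-p["cx"])/f,(uv[1]-p["cy"])/f,1])
    return o+d*(z-o[2])/d[2]
def proj(p,X,st=None):
    o,r=cam(p,st); c=r.T@(np.array(X)-o); return foc(p)*c[:2]/c[2]+[p["cx"],p["cy"]]
E
python3 - <<'E'
from h import *
s=env.sense(); print(s)
for n in("top","side"):
    p=env.snapshot(n); save(p,n+"1.png",s=1.25)
    print(n,{k:v for k,v in p.items() if k!="frame"})
    for t in("pin","pin_block","fastener","press_spot","frame_hole","panel"):
        print(t,[(np.round(d["position"],1).tolist(),round(d["confidence"],2),int(d["mask"].sum())) for d in env.trace(p,t)][:5])
E
```

```text
pics
{'time': 0.0, 'joint_positions': array([ 1.09958710e+00,  1.31150971e-01,  1.48932491e+00,  2.27510882e-05,
        1.52300351e+00, -8.54020806e-02]), 'qd': array([-1.81101711e-03, -9.18893033e-04,  8.33280043e-04,  1.28031048e-03,
       -1.28820850e-03,  6.90888835e-05]), 'tau': array([-4.31432791e-04, -5.69410408e+01, -5.00550735e+01, -5.31659152e-04,
        1.54584873e-02, -2.38362912e-05]), 'tool_pos': array([0.22549749, 0.55539872, 0.23022548]), 'orientation': array([ 1.91709876e-01,  9.81451187e-01, -9.03947458e-04, -2.70093282e-04]), 'wrist_force': array([-1.03456388, -0.41987779, -0.08114585]), 'torque': array([-0.00479002, -0.04201355, -0.0056452 ]), 'grip_force': 0.0, 'grip_width': 0.9947140187732493}
top {'vfov': 56.64688637600227, 'cx': 322.6600068596974, 'cy': 196.90244748782214, 'position': array([0.32526276, 0.00551624, 1.09783469]), 'rotation': array([ 0.70786191, -0.69947701,  0.06375404, -0.07482555]), 'shot': 1}
pin [([463.4, 252.2], 0.67, 101), ([445.4, 219.8], 0.49, 41), ([451.7, 190.2], 0.39, 44)]
pin_block [([444.6, 221.1], 0.72, 636)]
fastener [([388.4, 196.8], 0.55, 96), ([351.6, 193.7], 0.16, 5850)]
press_spot [([353.0, 194.9], 0.92, 5935), ([443.5, 220.2], 0.73, 643)]
frame_hole [([346.8, 194.5], 0.9, 6733)]
panel [([351.3, 195.8], 0.61, 5747)]
side {'vfov': 50.07384112033055, 'cx': 322.64094816235786, 'cy': 205.8808789257247, 'position': array([ 0.37833506, -0.872107  ,  0.62335308]), 'rotation': array([ 0.87158175, -0.07936188,  0.0376818 , -0.48231424]), 'shot': 2}
pin [([331.7, 348.2], 0.92, 471), ([376.4, 318.5], 0.63, 204), ([271.2, 333.8], 0.63, 466), ([329.6, 310.8], 0.54, 153)]
pin_block [([323.3, 325.6], 0.78, 1527)]
fastener [([340.2, 249.4], 0.6, 194), ([230.9, 303.0], 0.52, 1203), ([326.4, 310.4], 0.38, 158)]
press_spot [([333.0, 228.2], 0.82, 5310)]
frame_hole [([331.4, 237.8], 0.69, 7709)]
panel [([332.3, 231.9], 0.76, 5412), ([337.3, 239.3], 0.74, 7613)]
```

View pics/top1.png

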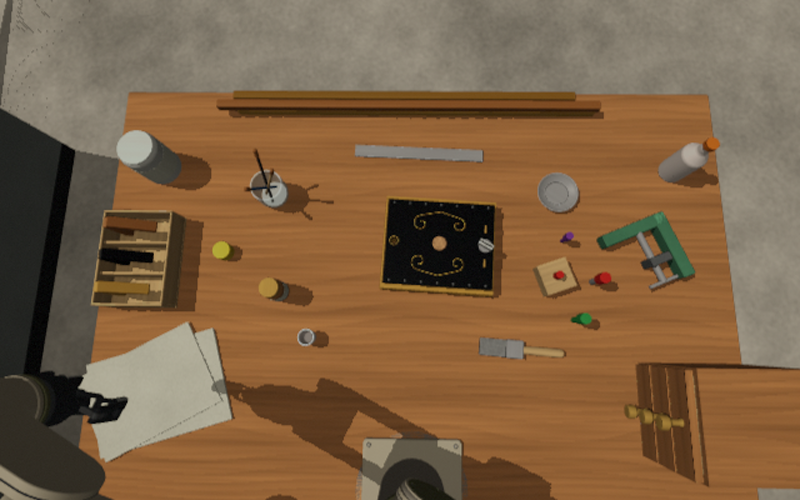

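View pics/side1.png

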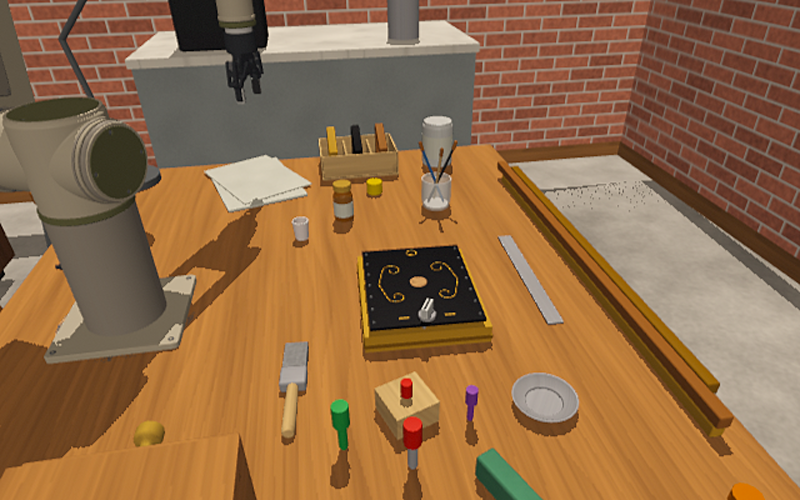

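The pictures show two red pins. One is in the wooden block at top (447,220), side (325,310). A bigger one stands on the bench at top (482,223), side (330,348). The one in the block is the smaller and matches the description; green and purple are ruled out. I'll confirm with a crop and measure.

```bash
python3 - <<'E'
from h import *
p=env.snapshot("top"); q=env.snapshot("side"); save(q,"crop1.png",(240,190,440,390),3)
def red(p,box):
    f=p["frame"].astype(int); m=(f[:,:,0]>110)&(f[:,:,1]<60)&(f[:,:,2]<60)
    k=np.zeros_like(m); x0,y0,x1,y1=box; k[y0:y1,x0:x1]=1; n,l,st,c=cv2.connectedComponentsWithStats((m&k).astype(np.uint8)); return [(st[i].tolist(),c[i]) for i in range(1,n) if st[i][4]>8]
for s,c in red(p,(420,190,500,260)): print("top",s,c,ray(p,c,.055))
for s,c in red(q,(300,280,360,390)): print("side",s,c,ray(q,c,.053))
for pp in(p,q):
  f=pp["frame"].astype(int)
  d=[x for x in env.trace(pp,"press_spot")][0]
  hsv=cv2.cvtColor(pp["frame"],cv2.COLOR_RGB2HSV)
  d=env.trace(pp,"panel")[0]["mask"].astype(np.uint8)
  cs=max(cv2.findContours(d,0,2)[0],key=cv2.contourArea)
  b=cv2.approxPolyDP(cv2.convexHull(cs),6,True)[:,0]
  print([ray(pp,x,.048)[:2].round(4).tolist() for x in b], ray(pp,[352,195] if pp is p else [333.5,225.5],.048))
  for d in env.trace(pp,"fastener")[:1]: print("fast",ray(pp,d["position"],.064))
  for d in env.trace(pp,"pin_block")[:1]: print("block",ray(pp,d["position"],.04))
E
```

```text
top [444, 217, 7, 6, 30] [447.43333333 219.36666667] [ 0.47170033 -0.3291459   0.055     ]
top [480, 218, 9, 9, 68] [483.83823529 221.92647059] [ 0.46560575 -0.4305751   0.055     ]
side [321, 303, 9, 16, 123] [324.64227642 310.48780488] [ 0.47245869 -0.32678727  0.053     ]
side [322, 334, 16, 26, 332] [329.55120482 346.3253012 ] [ 0.46614486 -0.40678404  0.053     ]
[[0.6444, 0.0593], [0.6374, -0.1813], [0.4435, -0.1768], [0.452, 0.0669]] [ 0.54042677 -0.06112085  0.048     ]
block [ 0.4678421  -0.32389849  0.04      ]
[[0.6483, 0.0629], [0.6345, -0.1896], [0.4402, -0.1826], [0.4532, 0.0654]] [ 0.54211669 -0.05951255  0.048     ]
fast [ 0.54007693 -0.16107139  0.064     ]
block [ 0.46564997 -0.34531891  0.04      ]
```

View pics/crop1.png

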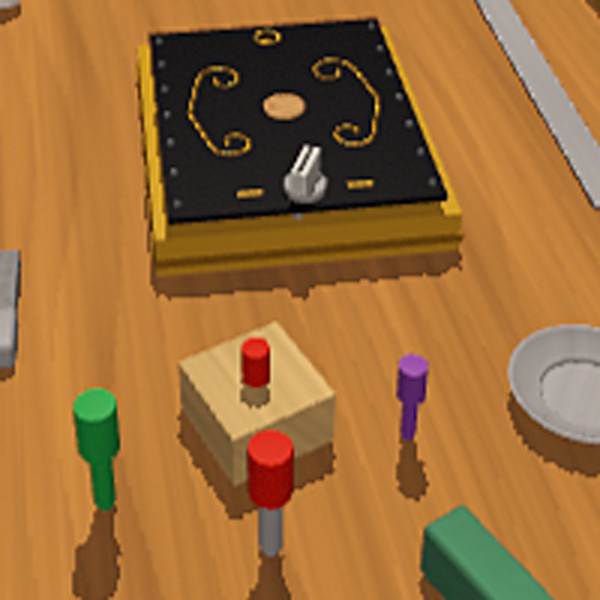

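Confirmed: the pin in the block (crop 255,362) is the smaller red one, at about (0.472,-0.328). Its head is 9 px wide, against 16 px for the other. Moving over it now.

Request:
{"fn": "servo_tool", "kwargs": {
  "rows": [
    [[-1, -1, 0], [0, 0, 0], -1],
    [[-1, -1, 0], [0, 0, 0], -1],
    [[-1, -1, 0], [0, 0, 0], -1],
    [[-1, -1, 0], [0, 0, 0], -1],
    [[-1, -1, 0], [0, 0, 0], -1],
    [[-1, -1, 0], [0, 0, 0], -1],
    [[-1, -1, 0], [0, 0, 0], -1],
    [[-1, -1, 0], [0, 0, 0], -1],
    [[-1, -1, 0], [0, 0, 0], -1],
    [[-1, -1, 0], [0, 0, 0], -1],
    [[-1, -1, 0], [0, 0, 0], -1],
    [[-1, -1, 0], [0, 0, 0], -1]
  ]
}}

```text
time: 2.2
tool_pos: [0.3581, 0.242, 0.2315]
orientation: [0.192, 0.981, 0.0, 0.0]
wrist_force: [0.1, 0.2, 0.2]
grip_width: 1.001
grip_force: 0.0
```

Request:
{"fn": "servo_tool", "kwargs": {
  "rows": [
    [[-1, -1, 0], [0, 0, 0], -1],
    [[-1, -1, 0], [0, 0, 0], -1],
    [[-1, -1, 0], [0, 0, 0], -1],
    [[-1, -1, 0], [0, 0, 0], -1],
    [[-1, -1, 0], [0, 0, 0], -1],
    [[-1, -1, 0], [0, 0, 0], -1],
    [[-1, -1, 0], [0, 0, 0], -1],
    [[-1, -1, 0], [0, 0, 0], -1],
    [[-1, -1, 0], [0, 0, 0], -1],
    [[-1, -1, 0], [0, 0, 0], -1],
    [[0, 0, 0], [0, 0, 0], -1]
  ]
}}

```text
time: 3.12
tool_pos: [0.4691, -0.0213, 0.2314]
orientation: [0.193, 0.981, -0.001, 0.001]
wrist_force: [0.3, 0.5, 0.8]
grip_width: 0.999
grip_force: 0.0
```

```bash
python3 - <<'E'
from h import *
s=env.sense(); p=env.snapshot("wrist"); save(p,"w1.png",s=1.25)
print(s["time"],s["tool_pos"],s["joint_positions"],np.array(p["tool_from_camera"]).round(4),p["vfov"],p["cx"],p["cy"])
for t,X in dict(cork=(.541,-.0605,.048),hole=(.544,.0445,.048),fast=(.538,-.165,.068),pin=(.472,-.328,.066)).items(): print(t,proj(p,X,s))
for t in("fastener","press_spot","frame_hole","panel"):
  print(t,[(np.round(d["position"],1).tolist(),round(d["confidence"],2),int(d["mask"].sum())) for d in env.trace(p,t)][:3])
E
```

```text
3.1167 [ 0.46905423 -0.02130579  0.23137552] [-1.53299816e-01 -2.30855870e-01  1.83720775e+00 -1.73172396e-03
  1.53414320e+00 -1.33502877e+00] [[ 1.000e-04 -9.582e-01 -2.861e-01  7.250e-02]
 [ 1.000e+00  2.000e-04 -1.000e-04 -6.000e-04]
 [ 2.000e-04 -2.861e-01  9.582e-01 -1.424e-01]
 [ 0.000e+00  0.000e+00  0.000e+00  1.000e+00]] 66.57542426253954 317.82647448047896 203.72039036570138
cork [310.90367174 249.88198009]
hole [397.37521184 220.08169673]
fast [225.02077887 286.90537045]
pin [ 72.69064504 286.37683233]
fastener [([234.8, 274.5], 0.77, 343)]
press_spot [([313.4, 237.7], 0.71, 32215)]
frame_hole [([312.2, 227.7], 0.58, 35922)]
panel [([314.0, 238.5], 0.68, 32254)]
```

View pics/w1.png

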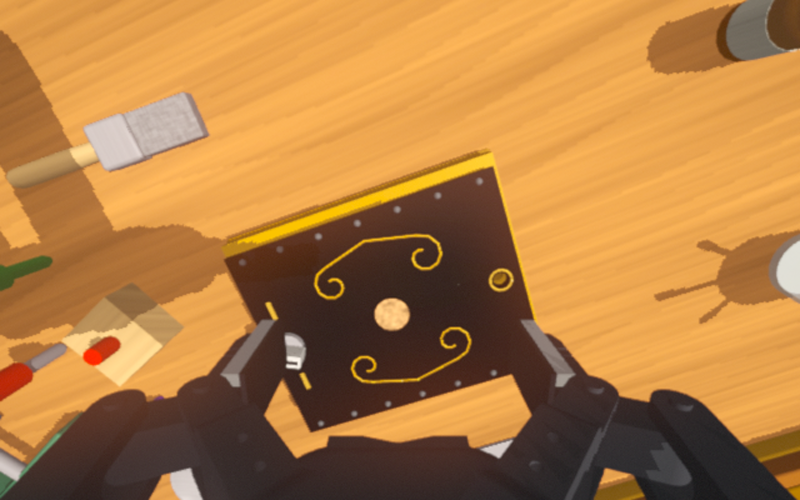

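The wrist view shows the cork at native (313.6,251), the hole ring at (401,224), the fastener near (235,280) and the pin head near (80,281). All are close to predictions.

```bash
python3 - <<'E'
from h import *
s=env.sense(); p=env.snapshot("wrist"); f=p["frame"]; hsv=cv2.cvtColor(f,cv2.COLOR_RGB2HSV)
def cent(m,box):
    k=np.zeros(m.shape,np.uint8); x0,y0,x1,y1=box; k[y0:y1,x0:x1]=m[y0:y1,x0:x1]
    c=max(cv2.findContours(k,0,1)[0],key=cv2.contourArea); return cv2.minAreaRect(c),k.sum()
brt=hsv[:,:,2]>110
r,n=cent(brt,(290,230,335,275)); print("cork",r,n,ray(p,r[0],.048,s))
r,n=cent(hsv[:,:,2]>70,(386,208,415,240)); print("hole",r,n,ray(p,r[0],.048,s)); H=ray(p,r[0],.048,s)
i=f.astype(int); r,n=cent((i[:,:,0]>150)&(i[:,:,1]<70)&(i[:,:,2]<70),(60,260,100,300)); print("pin",r,n,ray(p,r[0],.055,s))
for b in((210,240,224,258),(238,296,252,314)):
    r,n=cent((hsv[:,:,1]>120)&brt,b); print("mark",r,n,ray(p,r[0],.048,s))
# wing
save(p,"wing.png",(200,230,270,320),6)
E
```

```text
cork ((309.0, 254.0), (26.0, 28.0), 90.0) 606 [ 0.54349112 -0.059102    0.048     ]
hole ((400.0, 223.5), (31.0, 28.0), 90.0) 878 [0.54718646 0.05146083 0.048     ]
pin ((76.76001739501953, 282.1800231933594), (13.600001335144043, 29.800003051757812), 53.13010025024414) 369 [ 0.47106567 -0.32617649  0.055     ]
mark ((212.7000274658203, 249.90003967285156), (12.969194412231445, 4.919349670410156), 63.43495178222656) 62 [ 0.49637327 -0.16138714  0.048     ]
mark ((239.9897003173828, 306.7268371582031), (13.910242080688477, 4.670592308044434), 66.03751373291016) 59 [ 0.57767566 -0.16599384  0.048     ]
```

View pics/wing.png

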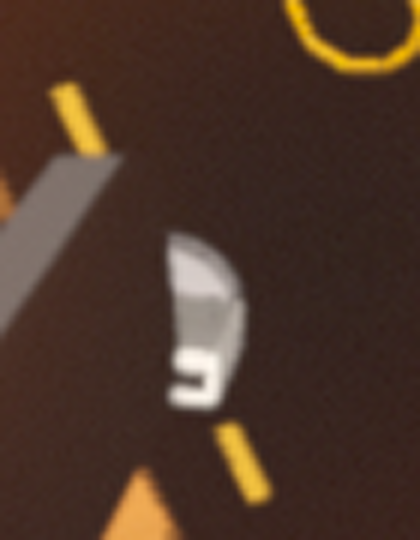

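Request:
{"fn": "servo_tool", "kwargs": {
  "rows": [
    [[-0.39, -0.943, 0.3], [0, 0, 0], -1],
    [[-0.39, -0.943, 0.3], [0, 0, 0], -1],
    [[-0.39, -0.943, 0.3], [0, 0, 0], -1],
    [[-0.39, -0.943, 0.3], [0, 0, 0], -1],
    [[-0.39, -0.943, 0.3], [0, 0, 0], -1],
    [[-0.39, -0.943, 0.3], [0, 0, 0], -1],
    [[-0.39, -0.943, 0.3], [0, 0, 0], -1],
    [[-0.39, -0.943, 0.3], [0, 0, 0], -1],
    [[-0.39, -0.943, 0.3], [0, 0, 0], -1],
    [[-0.39, -0.943, 0.3], [0, 0, 0], -1]
  ]
}}

```text
time: 4.25
tool_pos: [0.4693, -0.2213, 0.1712]
orientation: [0.191, 0.982, 0.0, 0.0]
wrist_force: [0.4, 0.9, 0.3]
grip_width: 0.998
grip_force: 0.0
```

Request:
{"fn": "servo_tool", "kwargs": {
  "rows": [
    [[-0.39, -0.943, 0.3], [0, 0, 0], -1],
    [[-0.39, -0.943, 0.3], [0, 0, 0], -1],
    [[-0.39, -0.943, 0.3], [0, 0, 0], -1],
    [[-0.39, -0.943, 0.3], [0, 0, 0], -1],
    [[-0.39, -0.943, 0.3], [0, 0, 0], -1],
    [[0, 0, 0], [0, 0, 0.032], -0.2],
    [[0, 0, 0], [0, 0, 0.032], -0.2],
    [[0, 0, 0], [0, 0, 0.032], -0.2],
    [[0, 0, 0], [0, 0, 0.032], -0.2],
    [[0, 0, 0], [0, 0, 0], -0.2]
  ]
}}

```text
time: 5.08
tool_pos: [0.4702, -0.3225, 0.1414]
orientation: [0.385, 0.923, 0.0, 0.0]
wrist_force: [-0.3, -0.3, 0.0]
grip_width: 0.602
grip_force: 0.0
```

```bash
python3 - <<'E'
from h import *
s=env.sense(); p=env.snapshot("wrist"); save(p,"w2.png",s=1.25)
print(s["time"],s["tool_pos"],R.from_quat(s["orientation"]).as_matrix().round(3).tolist(),s["grip_width"])
f=p["frame"].astype(int); m=((f[:,:,0]>110)&(f[:,:,1]<60)&(f[:,:,2]<60)).astype(np.uint8)
n,l,st,c=cv2.connectedComponentsWithStats(m)
for i in range(1,n):
    if st[i][4]>60: print(st[i],c[i],ray(p,c[i],.055,s))
print(proj(p,(.4715,-.327,.066),s),proj(p,(.4715,-.327,.04),s))
E
```

```text
5.0833 [ 0.4702266  -0.32250751  0.14137384] [[-0.703, 0.711, 0.0], [0.711, 0.703, 0.0], [0.0, 0.0, -1.0]] 0.6017068902549215
[305 201  21  27 468] [314.95512821 214.27991453] [ 0.47167312 -0.32778168  0.055     ]
[211 266  19  22 113] [220.69026549 276.        ] [ 0.45362668 -0.42284688  0.055     ]
[315.38015486 218.07502917] [315.62910768 207.7983589 ]
```

View pics/w2.png

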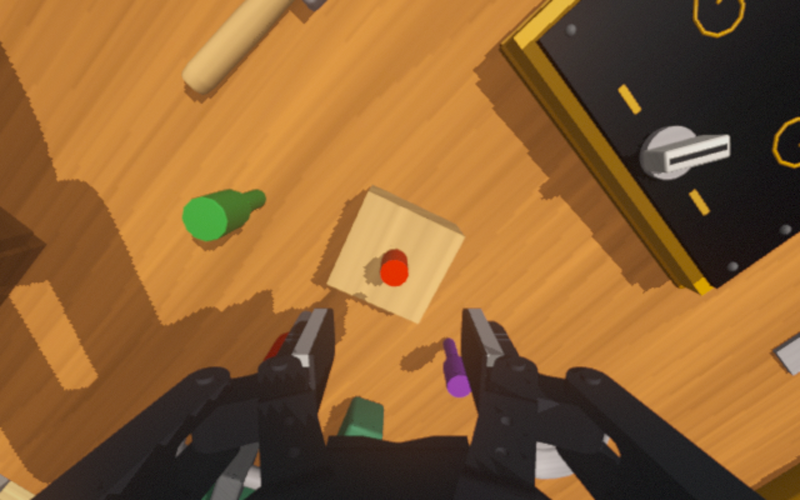

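The view shows the pin head at (394,270), centred on the block between the fingers. The neighbours (green, purple, big red) are clear of the fingers. Descending and grasping.

Request:
{"fn": "servo_tool", "kwargs": {
  "rows": [
    [[-0.24, -0.13, 0], [0, 0, 0], -0.2],
    [[0, 0, 0.8], [0, 0, 0], -0.2],
    [[0, 0, 0.8], [0, 0, 0], -0.2],
    [[0, 0, 0.8], [0, 0, 0], -0.2],
    [[0, 0, 0.8], [0, 0, 0], -0.2],
    [[0, 0, 0.8], [0, 0, 0], -0.2],
    [[0, 0, 0.8], [0, 0, 0], -0.2],
    [[0, 0, 0.1], [0, 0, 0], -0.2],
    [[0, 0, 0], [0, 0, 0], -0.2]
  ],
  "grip_force": 50
}}

```text
time: 5.88
tool_pos: [0.4706, -0.328, 0.0421]
orientation: [0.383, 0.924, 0.0, -0.001]
wrist_force: [-0.6, 1.0, 0.4]
grip_width: 0.598
grip_force: 0.0
```

Request:
{"fn": "servo_tool", "kwargs": {
  "rows": [
    [[0, 0, 0], [0, 0, 0], 1],
    [[0, 0, 0], [0, 0, 0], 1],
    [[0, 0, 0], [0, 0, 0], 1],
    [[0, 0, 0], [0, 0, 0], 1],
    [[0, 0, 0], [0, 0, 0], 1],
    [[0, 0, 0], [0, 0, 0], 1],
    [[0, 0, 0], [0, 0, 0], 1],
    [[0, 0, 0], [0, 0, 0], 1]
  ],
  "grip_force": 50
}}

```text
time: 6.55
tool_pos: [0.4723, -0.3294, 0.045]
orientation: [0.384, 0.923, -0.0, 0.001]
wrist_force: [-0.9, 1.2, 6.4]
grip_width: 0.187
grip_force: 48.7
```

Request:
{"fn": "servo_tool", "kwargs": {
  "rows": [
    [[0, 0, -0.5], [0, 0, 0], 1],
    [[0, 0, -1], [0, 0, 0], 1],
    [[0, 0, -1], [0, 0, 0], 1],
    [[0, 0, -1], [0, 0, 0], 1],
    [[0, 0, -1], [0, 0, 0], 1],
    [[0, 0, -0.5], [0, 0, 0], 1],
    [[0, 0, 0], [0, 0, 0], 1]
  ]
}}

```text
time: 7.13
tool_pos: [0.4729, -0.33, 0.1471]
orientation: [0.384, 0.923, -0.001, 0.003]
wrist_force: [0.7, -0.7, -0.6]
grip_width: 0.194
grip_force: 49.6
```

Request:
{"fn": "servo_tool", "kwargs": {
  "rows": [
    [[0.6, 1, 0], [0, 0, 0], 1],
    [[0.6, 1, 0], [0, 0, 0], 1],
    [[0.6, 1, 0], [0, 0, 0], 1],
    [[0.6, 1, 0], [0, 0, 0], 1],
    [[0.6, 1, 0], [0, 0, 0], 1],
    [[0.6, 1, 0], [0, 0, 0], 1],
    [[0.6, 1, 0], [0, 0, 0], 1],
    [[0.6, 1, 0], [0, 0, 0], 1],
    [[0.6, 1, 0], [0, 0, 0], 1],
    [[0.6, 1, 0], [0, 0, 0], 1],
    [[0.6, 1, 0], [0, 0, 0], 1],
    [[0.6, 1, 0], [0, 0, 0], 1]
  ]
}}

```text
time: 8.13
tool_pos: [0.5392, -0.056, 0.1418]
orientation: [0.384, 0.923, -0.0, -0.001]
wrist_force: [-0.4, -0.9, -1.5]
grip_width: 0.187
grip_force: 49.6
```

Request:
{"fn": "servo_tool", "kwargs": {
  "rows": [
    [[0, 1, 0], [0, 0, 0], 1],
    [[0, 1, 0], [0, 0, 0], 1],
    [[0, 1, 0], [0, 0, 0], 1],
    [[0, 0, 0], [0, 0, 0], 1],
    [[0, 0, 0], [0, 0, 0], 1]
  ]
}}

```text
time: 8.55
tool_pos: [0.5818, -0.0143, 0.1417]
orientation: [0.383, 0.924, -0.0, -0.001]
wrist_force: [-0.9, -1.2, -0.8]
grip_width: 0.19
grip_force: 49.6
```

```bash
python3 - <<'E'
from h import *
s=env.sense(); p=env.snapshot("wrist"); save(p,"w3.png",s=1.25)
print(s["time"],s["tool_pos"],s["grip_width"],s["wrist_force"])
for t,X in dict(cork=(.541,-.0605,.048),hole=(.5455,.046,.048),fast=(.538,-.165,.068)).items(): print(t,proj(p,X,s))
E
```

```text
8.55 [ 0.58182868 -0.01432649  0.14171391] 0.19039503513776415 [-0.85203275 -1.22025839 -0.78498339]
cork [243.01588889 210.45562844]
hole [341.24770804 118.45125465]
fast [150.67889923 301.36007169]
```

View pics/w3.png

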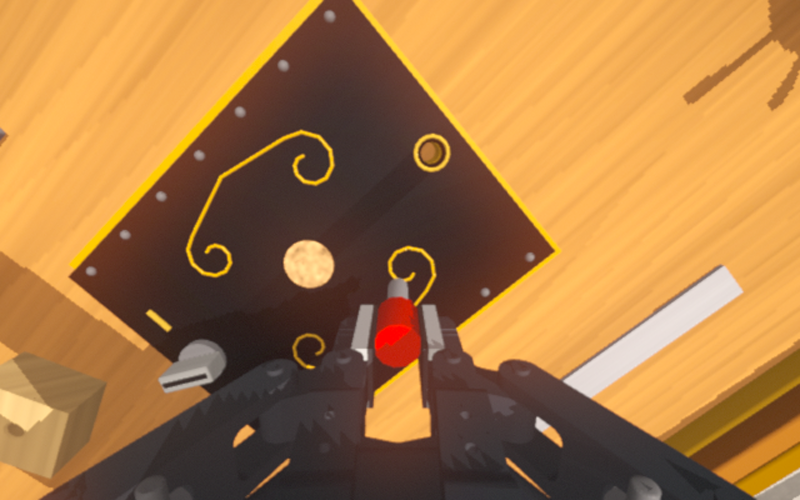

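The view shows the hole ring at native (345,122), the cork at (247,211), and the pin held upright with its tip near (319,227).

```bash
python3 - <<'E'
from h import *
s=env.sense(); p=env.snapshot("wrist"); f=p["frame"].astype(int); hsv=cv2.cvtColor(p["frame"],cv2.COLOR_RGB2HSV)
def el(m,box):
    x0,y0,x1,y1=box; k=m[y0:y1,x0:x1].astype(np.uint8)
    c=max(cv2.findContours(k,0,1)[0],key=lambda c:len(c)); e=cv2.fitEllipse(c); return np.add(e[0],(x0,y0)),e[1]
ye=(f[:,:,0]>130)&(f[:,:,1]>90)&(f[:,:,2]<90)
h,a=el(ye,(325,102,365,145)); H=ray(p,h,.048,s); print("hole",h,a,H)
c,a=el(hsv[:,:,2]>120,(222,186,272,236)); C=ray(p,c,.048,s); print("cork",c,a,C)
v=H-C; print(np.linalg.norm(v), "yaw",np.arctan2(v[1],v[0])-np.pi/2, "fast est",C-v)
# pin axis: red head mask and predicted
red=((f[:,:,0]>110)&(f[:,:,1]<60)&(f[:,:,2]<60)); ys,xs=np.where(red); print("red",xs.min(),xs.max(),ys.min(),ys.max(),xs.mean())
tp=s["tool_pos"]; Rt=R.from_quat(s["orientation"]).as_matrix()
for z in(-.023,.003,.023,.039): print(z,proj(p,tp+Rt@[0,0,z],s))
print(p["frame"][215:240,319].sum(1), [p["frame"][r,300:340].sum(1).tolist() for r in (226,232)])
E
```

```text
hole [346.05754471 121.42030716] (29.231096267700195, 30.42177963256836) [0.54932719 0.04641214 0.048     ]
cork [247.57522964 210.5951252 ] (37.724369049072266, 40.903411865234375) [ 0.54335091 -0.05868891  0.048     ]
0.10527081673967789 yaw -0.056801018369911915 fast est [ 0.53737464 -0.16378995  0.048     ]
red 69 441 110 294 323.07595599790466
-0.023 [318.65744576 282.89165114]
0.003 [318.55062382 256.39078026]
0.023 [318.48867073 241.02117639]
0.039 [318.44789947 230.90645686]
[148 153 148 145 144 161 258 436 443 425 426 427 427 431 431 434 439 437
 440 441 445 437 369 273 243] [[152, 149, 152, 151, 151, 150, 149, 150, 152, 146, 151, 231, 296, 323, 333, 355, 371, 391, 410, 427, 439, 447, 460, 461, 442, 330, 202, 150, 140, 144, 144, 142, 150, 144, 145, 144, 143, 146, 146, 145], [149, 150, 152, 151, 150, 150, 148, 148, 151, 168, 261, 311, 325, 334, 353, 371, 391, 408, 424, 437, 450, 459, 468, 471, 466, 461, 333, 179, 142, 143, 141, 140, 146, 148, 144, 144, 146, 152, 153, 228]]
```

```bash
cat > tip.py <<'E'
from h import *
def pinoff(p,s):
    f=p["frame"].astype(int); red=((f[:,:,0]>90)&(f[:,:,1]<70)&(f[:,:,2]<70)&(f[:,:,0]>2*f[:,:,1])).astype(np.uint8)
    n,l,st,c=cv2.connectedComponentsWithStats(red); i=l[265:285,318]; i=np.bincount(i[i>0]).argmax()
    x,y,w,h,_=st[i]; tp=s["tool_pos"]; Rt=R.from_quat(s["orientation"]).as_matrix()
    P=lambda X:proj(p,tp+Rt@np.array(X),s)
    print("head box",x,y,x+w,y+h)
    ds=np.linspace(-.006,.006,121)
    print("from lower edge",ds[np.argmin([abs(P([d-.009,0,-.021])[1]-(y+h)) for d in ds])],
          "from upper edge",ds[np.argmin([abs(P([d+.009,0,.005])[1]-y) for d in ds])],
          "col->y",[P([0.002,d,-.008])[0].round(1) for d in(-.001,0,.001)],"seen",x+w/2)
    g=p["frame"].sum(2); 
    print("tip row for d,r=.003:",[(round(d,4),P([d+.003,0,.041])[1].round(1)) for d in(0,.001,.002,.003)])
E
python3 - <<'E'
from tip import *
s=env.sense(); p=env.snapshot("wrist"); pinoff(p,s)
E
```

```text
head box 299 238 338 295
from lower edge 0.0015000000000000005 from upper edge 0.0005999999999999998 col->y [np.float64(316.5), np.float64(318.6), np.float64(320.6)] seen 318.5
tip row for d,r=.003: [(0, np.float64(225.4)), (0.001, np.float64(223.9)), (0.002, np.float64(222.5)), (0.003, np.float64(221.0))]
```

Request:
{"fn": "servo_tool", "kwargs": {
  "rows": [
    [[0.81, 0.25, 0], [0, 0, 0], 1],
    [[0.81, 0.25, 0], [0, 0, 0], 1],
    [[0.81, 0.25, 0.5], [0, 0, 0], 1],
    [[0.81, 0.25, 0.5], [0, 0, 0], 1],
    [[0, 0, 0.5], [0, 0, 0], 1],
    [[0, 0, 0.5], [0, 0, 0], 1],
    [[0, 0, 0], [0, 0, 0], 1],
    [[0, 0, 0], [0, 0, 0], 1]
  ]
}}

```text
time: 9.37
tool_pos: [0.5504, 0.0444, 0.1026]
orientation: [0.384, 0.923, -0.0, -0.001]
wrist_force: [0.7, 0.5, 0.7]
grip_width: 0.189
grip_force: 49.6
```

```bash
python3 - <<'E'
from tip import *
s=env.sense(); p=env.snapshot("wrist"); q=env.snapshot("side"); pinoff(p,s); print(s["tool_pos"])
a=cv2.resize(p["frame"][150:300,250:390],None,fx=4,fy=4,interpolation=2)[:,:,::-1]
b=proj(q,(.549,.046,.06)).astype(int); print(b)
c=cv2.resize(q["frame"][b[1]-50:b[1]+25,b[0]-16:b[0]+14],(240,600),interpolation=2)[:,:,::-1]
cv2.imwrite("pics/w4.png",np.hstack([a,c]))
print("hole",proj(p,(.5493,.0464,.048),s))
E
```

```text
head box 299 238 337 295
from lower edge 0.0015000000000000005 from upper edge 0.0005999999999999998 col->y [np.float64(316.5), np.float64(318.6), np.float64(320.6)] seen 318.0
tip row for d,r=.003: [(0, np.float64(225.4)), (0.001, np.float64(223.9)), (0.002, np.float64(222.5)), (0.003, np.float64(221.0))]
[0.55037805 0.04435196 0.10258543]
[328 198]
hole [319.50112661 219.50650723]
```

View pics/w4.png

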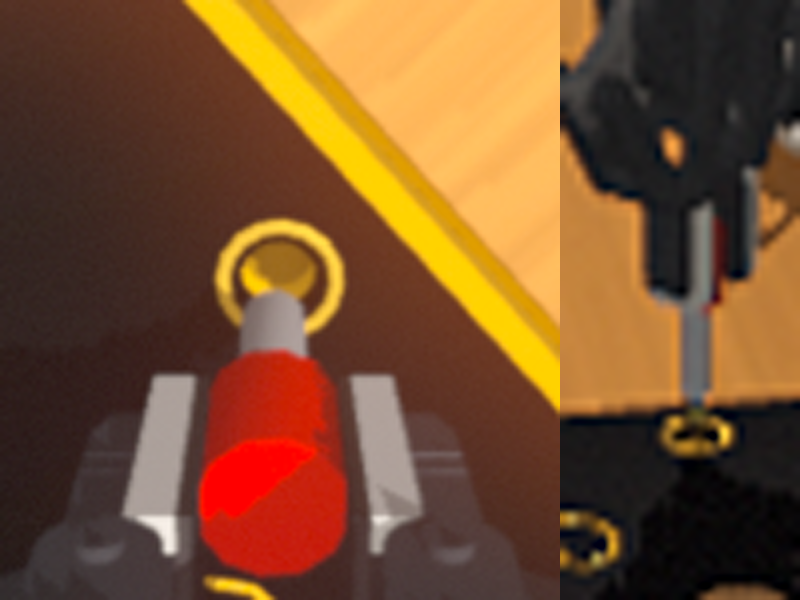

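The ring centre is at native (320,220). The pin axis meets the panel plane about 1 mm short in tool +y and 0.6 mm short in +x. I'll correct that and lower the pin.

Request:
{"fn": "servo_tool", "kwargs": {
  "rows": [
    [[0.03, 0.045, 0], [0, 0, 0], 1],
    [[0, 0, 0.3], [0, 0, 0], 1],
    [[0, 0, 0.3], [0, 0, 0], 1],
    [[0, 0, 0.3], [0, 0, 0], 1],
    [[0, 0, 0.3], [0, 0, 0], 1],
    [[0, 0, 0.2], [0, 0, 0], 1],
    [[0, 0, 0], [0, 0, 0], 1]
  ]
}}

```text
time: 10.05
tool_pos: [0.55, 0.0461, 0.0736]
orientation: [0.384, 0.923, -0.0, -0.001]
wrist_force: [1.0, -0.5, 0.2]
grip_width: 0.188
grip_force: 49.6
```

Request:
{"fn": "servo_tool", "kwargs": {
  "rows": [
    [[0, 0, 0.2], [0, 0, 0], 1],
    [[0, 0, 0.2], [0, 0, 0], 1],
    [[0, 0, 0.2], [0, 0, 0], 1],
    [[0, 0, 0.2], [0, 0, 0], 1],
    [[0, 0, 0.1], [0, 0, 0], 1],
    [[0, 0, 0.05], [0, 0, 0], 1],
    [[0, 0, 0], [0, 0, 0], 1]
  ]
}}

```text
time: 10.63
tool_pos: [0.5509, 0.0461, 0.056]
orientation: [0.384, 0.923, -0.0, -0.0]
wrist_force: [-0.3, 0.4, -0.7]
grip_width: 0.185
grip_force: 49.6
```

Request:
{"fn": "servo_tool", "kwargs": {
  "rows": [
    [[0, 0, 0.1], [0, 0, 0], 1],
    [[0, 0, 0.05], [0, 0, 0], 1],
    [[0, 0, 0], [0, 0, 0], 1],
    [[0, 0, 0], [0, 0, 0], 1]
  ]
}}

```text
time: 10.97
tool_pos: [0.5511, 0.0461, 0.0533]
orientation: [0.384, 0.923, -0.0, 0.0]
wrist_force: [0.3, 0.2, -0.9]
grip_width: 0.187
grip_force: 49.6
```

Request:
{"fn": "servo_tool", "kwargs": {
  "rows": [
    [[0, 0, 0.05], [0, 0, 0], 1],
    [[0, 0, 0], [0, 0, 0], 1],
    [[0, 0, 0.05], [0, 0, 0], 1],
    [[0, 0, 0], [0, 0, 0], 1]
  ]
}}

```text
time: 11.3
tool_pos: [0.5514, 0.0461, 0.0519]
orientation: [0.384, 0.923, 0.0, 0.0]
wrist_force: [-3.9, 0.2, 5.8]
grip_width: 0.189
grip_force: 50.3
```

Contact at the expected height, so the pin is seated. Releasing and rising.

Request:
{"fn": "servo_tool", "kwargs": {
  "rows": [
    [[0, 0, 0], [0, 0, 0], 0.3],
    [[0, 0, 0], [0, 0, 0], 0.1],
    [[0, 0, 0], [0, 0, 0], -0.1],
    [[0, 0, 0], [0, 0, 0], -0.2],
    [[0, 0, -0.5], [0, 0, 0], -0.2],
    [[0, 0, -1], [0, 0, 0], -0.2],
    [[0, 0, -1], [0, 0, 0], -0.2],
    [[0, 0, -1], [0, 0, 0], -0.2],
    [[0, 0, -1], [0, 0, 0], -0.2],
    [[0, 0, 0], [0, 0, 0], -0.2]
  ]
}}

```text
time: 12.13
tool_pos: [0.5541, 0.0461, 0.1472]
orientation: [0.384, 0.923, 0.001, 0.004]
wrist_force: [0.7, 0.2, 1.2]
grip_width: 0.601
grip_force: 0.0
```

```bash
python3 - <<'E'
from tip import *
s=env.sense(); print(s["time"],s["tool_pos"],s["grip_width"],s["joint_positions"]); p=env.snapshot("wrist"); q=env.snapshot("side")
f=p["frame"].astype(int); m=((f[:,:,0]>100)&(f[:,:,1]<60)&(f[:,:,2]<60)).astype(np.uint8)
n,l,st,c=cv2.connectedComponentsWithStats(m)
for i in range(1,n):
    if st[i][4]>60: print(st[i],c[i],ray(p,c[i],.064,s))
print("expected box", proj(p,(.5495,.0464,.074),s),proj(p,(.5495,.0464,.048),s))
f=q["frame"].astype(int); m=((f[:,:,0]>100)&(f[:,:,1]<60)&(f[:,:,2]<60)).astype(np.uint8)
b=proj(q,(.5495,.0464,.061)).astype(int); k=m[b[1]-30:b[1]+30,b[0]-20:b[0]+20]; ys,xs=np.where(k)
print("side red",xs.min()+b[0]-20,xs.max()+b[0]-20,ys.min()+b[1]-30,ys.max()+b[1]-30,"exp",proj(q,(.5495,.0464,.074)),proj(q,(.5495,.0464,.048)))
E
```

```text
12.1333 [0.55410133 0.04609479 0.14717145] 0.6005966623835791 [-9.21824988e-03  5.97161482e-02  1.71913839e+00  1.70490604e-06
  1.35483351e+00 -7.92155185e-01]
[  69  120  328  147 5552] [245.98018732 189.37878242] [0.50414079 0.01887327 0.064     ]
expected box [313.73200877 208.94234664] [313.97696045 199.22020392]
side red 325 345 169 203 exp [328.19041072 193.27232654] [328.2307498  202.02320905]
```

Request:
{"fn": "servo_tool", "kwargs": {
  "rows": [
    [[-0.76, -0.89, 0], [0, 0, 0], -0.2],
    [[-0.76, -0.89, 0], [0, 0, 0], -0.2],
    [[-0.76, -0.89, 0], [0, 0, 0], -0.2],
    [[-0.76, -0.89, 0], [0, 0, 0], -0.2],
    [[-0.76, -0.89, 0], [0, 0, 0], -0.2],
    [[-0.76, -0.89, 0], [0, 0, 0], -0.2],
    [[-0.76, -0.89, 0], [0, 0, 0], -0.2],
    [[-0.76, -0.89, 0], [0, 0, 0], -0.2],
    [[-0.76, -0.89, 0], [0, 0, 0], -0.2]
  ]
}}

```text
time: 12.98
tool_pos: [0.5329, -0.1646, 0.1398]
orientation: [0.384, 0.923, 0.0, -0.001]
wrist_force: [-0.1, 0.1, -0.4]
grip_width: 0.603
grip_force: 0.0
```

Request:
{"fn": "servo_tool", "kwargs": {
  "rows": [
    [[0, 0, 0], [0, 0, 0.038], -0.2],
    [[0, 0, 0], [0, 0, 0.038], -0.2],
    [[0, 0, 0], [0, 0, 0.038], -0.2],
    [[0, 0, 0], [0, 0, 0.038], -0.2],
    [[0, 0, 0], [0, 0, 0.038], -0.2],
    [[0, 0, 0], [0, 0, 0.038], -0.2],
    [[0, 0, 0], [0, 0, 0.038], -0.2],
    [[0, 0, 0], [0, 0, 0.038], -0.2],
    [[0, 0, 0], [0, 0, 0.038], -0.2],
    [[0, 0, 0], [0, 0, 0.038], -0.2],
    [[0, 0, 0], [0, 0, 0.038], -0.2],
    [[0, 0, 0], [0, 0, 0], -0.2]
  ]
}}

```text
time: 13.98
tool_pos: [0.5331, -0.1635, 0.1398]
orientation: [0.869, 0.495, -0.001, -0.001]
wrist_force: [-1.1, -0.4, 0.0]
grip_width: 0.602
grip_force: 0.0
```

```bash
python3 - <<'E'
from tip import *
s=env.sense(); print(s["time"],s["tool_pos"],s["joint_positions"].round(3),R.from_quat(s["orientation"]).as_matrix().round(3).tolist()); p=env.snapshot("wrist"); q=env.snapshot("side")
a=cv2.resize(p["frame"][120:300,220:420],None,fx=3,fy=3,interpolation=2)[:,:,::-1]
b=proj(q,(.5495,.0464,.06)).astype(int)
c=cv2.resize(q["frame"][b[1]-25:b[1]+20,b[0]-15:b[0]+15],(200,300),interpolation=2)[:,:,::-1]
cv2.imwrite("pics/w5.png",np.hstack([a,np.vstack([c,0*c[:240]])]))
E
```

```text
13.9833 [ 0.53312925 -0.16351318  0.13983199] [-0.39   0.081  1.711 -0.     1.352  0.147] [[0.511, 0.86, -0.002], [0.86, -0.511, 0.001], [-0.0, -0.002, -1.0]]
```

View pics/w5.png

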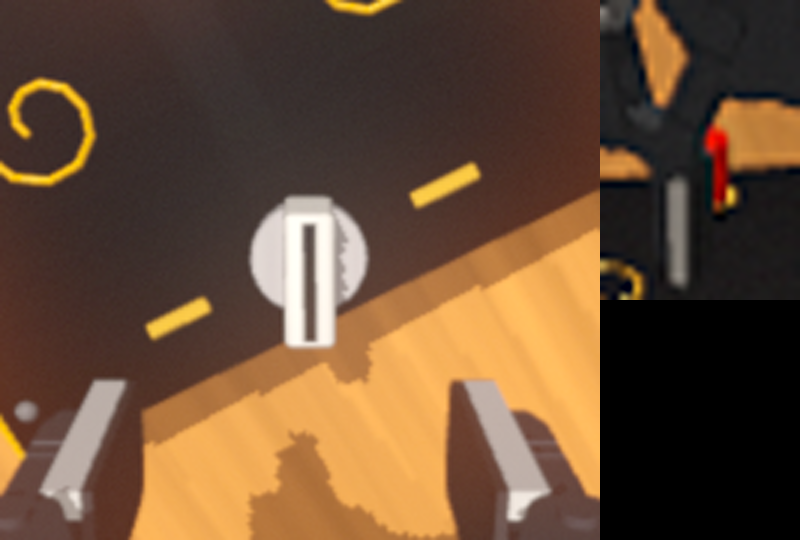

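The wing stands nearly along tool x, with its slot from native (322.7,195) to (323.7,234). The marks are at (279.7,226) and (368.5,182). The side crop shows the red head down on the panel.

```bash
python3 - <<'E'
from tip import *
s=env.sense(); p=env.snapshot("wrist"); g=lambda x,y,z:ray(p,(x/3+220,y/3+120),z,s)
a,b=g(308,225,.074),g(311,342,.074); v=a-b; print("slot",a,b,np.linalg.norm(v),np.degrees(np.arctan2(v[1],v[0])),"mid",(g(309.5,199,.074)+g(311,346,.074))/2)
A,B=g(179,318,.048),g(446,186,.048); w=B-A; print("marks",A,B,np.linalg.norm(w),np.degrees(np.arctan2(w[1],w[0])),"mid",(A+B)/2)
print("disc", g(309,257,.054))
R0=R.from_quat(s["orientation"]).as_matrix(); t=(A+B)/2; t[2]=.057
t2=(g(309.5,199,.074)+g(311,346,.074))/2
for c in((A+B)/2,t2,g(309,257,.054)): print("tool shift",(R0.T@(c-s["tool_pos"]))*1000)
E
```

```text
slot [ 0.5449307  -0.15130527  0.074     ] [ 0.53074799 -0.17746525  0.074     ] 0.0297572552586165 61.53553896254646 mid [ 0.53929873 -0.16219922  0.074     ]
marks [ 0.49799489 -0.16268027  0.048     ] [ 0.578314   -0.16650931  0.048     ] 0.08041033152303326 -2.729387494155098 mid [ 0.53815445 -0.16459479  0.048     ]
disc [ 0.53837685 -0.16374371  0.054     ]
tool shift [ 1.57695865  4.77883393 92.22006924]
tool shift [ 4.21706917  4.51815789 66.21987684]
tool shift [ 2.42318931  4.53284543 86.22030441]
```

Request:
{"fn": "servo_tool", "kwargs": {
  "rows": [
    [[0.12, 0.23, 0], [0, 0, -0.0125], -0.2],
    [[0, 0, 0.8], [0, 0, 0], -0.2],
    [[0, 0, 0.8], [0, 0, 0], -0.2],
    [[0, 0, 0.8], [0, 0, 0], -0.3],
    [[0, 0, 0.8], [0, 0, 0], -0.3],
    [[0, 0, 0.6], [0, 0, 0], -0.3],
    [[0, 0, 0.2], [0, 0, 0], -0.3],
    [[0, 0, 0], [0, 0, 0], -0.3],
    [[0, 0, 0], [0, 0, 0], -0.3]
  ],
  "grip_force": 30
}}

```text
time: 14.88
tool_pos: [0.5394, -0.1642, 0.0617]
orientation: [0.858, 0.514, 0.0, 0.0]
wrist_force: [0.7, 0.4, 0.3]
grip_width: 0.65
grip_force: 0.0
```

Request:
{"fn": "servo_tool", "kwargs": {
  "rows": [
    [[0, 0, 0], [0, 0, 0], 0.4],
    [[0, 0, 0], [0, 0, 0], 0.7],
    [[0, 0, 0], [0, 0, 0], 1],
    [[0, 0, 0], [0, 0, 0], 1],
    [[0, 0, 0], [0, 0, 0], 1],
    [[0, 0, 0], [0, 0, 0], 1],
    [[0, 0, 0], [0, 0, 0], 1],
    [[0, 0, 0], [0, 0, 0], 1],
    [[0, 0, 0], [0, 0, 0], 1]
  ]
}}

```text
time: 15.63
tool_pos: [0.5375, -0.1633, 0.0615]
orientation: [0.858, 0.514, -0.001, -0.002]
wrist_force: [-10.5, 4.4, 9.3]
grip_width: 0.133
grip_force: 30.6
```

```bash
python3 - <<'E'
from tip import *
s=env.sense(); m=R.from_quat(s["orientation"]).as_matrix()
print(s["time"],s["tool_pos"],np.degrees(np.arctan2(m[1,0],m[0,0])),m[:,2].round(3),s["torque"],s["wrist_force"],s["joint_positions"].round(3))
E
```

```text
15.6333 [ 0.53754209 -0.16330816  0.06147998] 61.877839361339085 [-0.004  0.002 -1.   ] [ 0.73458572  1.64384122 -0.01141249] [-10.54588887   4.41093703   9.27839259] [-0.386  0.18   1.756  0.     1.21   0.105]
```

Request:
{"fn": "servo_tool", "kwargs": {
  "rows": [
    [[0, -0.06, -0.03], [0, 0, 0], 1],
    [[0, 0, 0], [0, 0, 0.03], 1],
    [[0, 0, 0], [0, 0, 0.03], 1],
    [[0, 0, 0], [0, 0, 0.03], 1],
    [[0, 0, 0], [0, 0, 0.03], 1],
    [[0, 0, 0], [0, 0, 0.03], 1],
    [[0, 0, 0], [0, 0, 0], 1]
  ],
  "grip_force": 45
}}

```text
time: 16.22
tool_pos: [0.5373, -0.1632, 0.062]
orientation: [0.955, 0.297, -0.001, -0.001]
wrist_force: [-6.1, 2.5, 4.4]
grip_width: 0.123
grip_force: 47.9
```

```bash
python3 - <<'E'
from tip import *
s=env.sense(); m=R.from_quat(s["orientation"]).as_matrix()
print(s["time"],s["tool_pos"],np.degrees(np.arctan2(m[1,0],m[0,0])),m[:,2].round(3),s["torque"],s["wrist_force"],s["grip_width"])
p=env.snapshot("wrist"); cv2.imwrite("pics/w6.png",cv2.resize(p["frame"][150:330,220:420],None,fx=3,fy=3,interpolation=2)[:,:,::-1])
E
```

```text
16.2167 [ 0.53730172 -0.16315526  0.06204843] 34.5272652712091 [-0.002  0.001 -1.   ] [ 0.32933594  0.91560446 -0.03518216] [-6.07962043  2.50703944  4.43291568] 0.12263517929366859
```

Request:
{"fn": "servo_tool", "kwargs": {
  "rows": [
    [[0, 0, 0], [0, 0, 0.0345], 1],
    [[0, 0, 0], [0, 0, 0.0345], 1],
    [[0, 0, 0], [0, 0, 0.0345], 1],
    [[0, 0, 0], [0, 0, 0.0345], 1],
    [[0, 0, 0], [0, 0, 0.0345], 1],
    [[0, 0, 0], [0, 0, 0.0345], 1],
    [[0, 0, 0], [0, 0, 0], 1],
    [[0, 0, 0], [0, 0, 0], 1]
  ]
}}

```text
time: 16.93
tool_pos: [0.5372, -0.1629, 0.062]
orientation: [1.0, -0.021, -0.001, -0.001]
wrist_force: [-5.6, 3.8, 3.4]
grip_width: 0.12
grip_force: 47.9
```

```bash
python3 - <<'E'
from tip import *
s=env.sense(); m=R.from_quat(s["orientation"]).as_matrix()
print(s["time"],s["tool_pos"],np.degrees(np.arctan2(m[1,0],m[0,0])),s["torque"],s["wrist_force"],s["joint_positions"].round(3))
E
```

```text
16.9333 [ 0.53718241 -0.16293054  0.06195553] -2.4231480364741858 [ 0.50340968  0.96092023 -0.07139437] [-5.55305873  3.77943546  3.44360223] [-0.386  0.176  1.759  0.     1.209  1.227]
```

Angle is -2.4° against -2.7° for the marks. Release, rise and measure the alignment.

Request:
{"fn": "servo_tool", "kwargs": {
  "rows": [
    [[0, 0, 0], [0, 0, 0], 0.5],
    [[0, 0, 0], [0, 0, 0], 0.2],
    [[0, 0, 0], [0, 0, 0], -0.1],
    [[0, 0, 0], [0, 0, 0], -0.2],
    [[0, 0, -0.5], [0, 0, 0], -0.2],
    [[0, 0, -1], [0, 0, 0], -0.2],
    [[0, 0, -1], [0, 0, 0], -0.2],
    [[0, 0, -1], [0, 0, 0], -0.2],
    [[0, 0, -0.5], [0, 0, 0], -0.2],
    [[0, 0, 0], [0, 0, 0], -0.2],
    [[0, 0, 0], [0, 0, 0], -0.2]
  ]
}}

```text
time: 17.85
tool_pos: [0.5386, -0.1638, 0.1424]
orientation: [1.0, -0.021, 0.001, 0.0]
wrist_force: [0.7, -0.1, -0.6]
grip_width: 0.601
grip_force: 0.0
```

```bash
python3 - <<'E'
from tip import *
s=env.sense(); m=R.from_quat(s["orientation"]).as_matrix()
print(s["time"],s["tool_pos"],np.degrees(np.arctan2(m[1,0],m[0,0])))
p=env.snapshot("wrist"); q=env.snapshot("side"); b=proj(q,(.5495,.0464,.06)).astype(int)
print([proj(p,X,s).round(1) for X in((.498,-.1627,.048),(.578,-.1665,.048),(.538,-.164,.074))])
a=cv2.resize(p["frame"][130:290,220:420],None,fx=3,fy=3,interpolation=2)[:,:,::-1]
c=cv2.resize(q["frame"][b[1]-25:b[1]+20,b[0]-15:b[0]+15],(200,300),interpolation=2)[:,:,::-1]
cv2.imwrite("pics/w7.png",np.hstack([a,np.vstack([c,0*c[:180]])]))
f=p["frame"].astype(int); ye=((f[:,:,0]>130)&(f[:,:,1]>90)&(f[:,:,2]<100)).astype(np.uint8)
n,l,st,cc=cv2.connectedComponentsWithStats(ye)
for i in range(1,n):
  if 20<st[i][4]<600:
    ys,xs=np.where(l==i); print(st[i],cc[i].round(1),ray(p,cc[i],.048,s).round(4))
E
```

```text
17.85 [ 0.53863024 -0.1637646   0.14243443] -2.3931500202187506
[array([317.7, 252.1]), array([318.2, 158. ]), array([317.1, 217.8])]
[314 147   7  24 146] [317.5 158.6] [ 0.5776 -0.1659  0.048 ]
[171 187  37  39  83] [195. 209.] [ 0.5407 -0.0644  0.048 ]
[ 47 191  25  27 144] [ 62.2 203. ] [0.5502 0.0425 0.048 ]
[167 190   8  25  37] [169.4 203.1] [ 0.5465 -0.0443  0.048 ]
[120 241 103  48 547] [157.3 268.4] [ 0.4884 -0.0233  0.048 ]
[231 243  22  18 106] [238.6 249.1] [ 0.5036 -0.0957  0.048 ]
[313 243   7  21 127] [316.3 253. ] [ 0.4972 -0.1615  0.048 ]
[141 347  13  18 104] [147.2 355.1] [0.3974 0.004  0.048 ]
[482 347  13  17  76] [487.7 354.2] [ 0.3847 -0.3201  0.048 ]
```

View pics/w7.png

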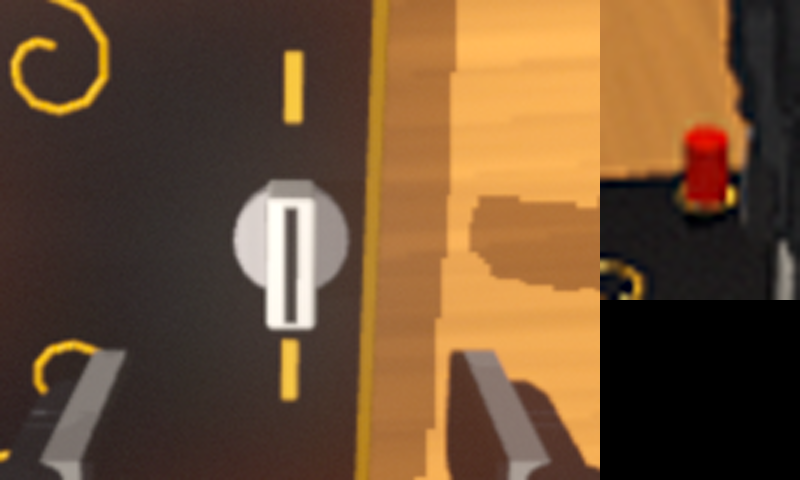

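The picture shows the wing slot vertical at crop x≈291, lined up with marks at (293,87) and (290,370). The pin head sits down on the panel around the hole ring. I've now used all 10 views, so I'll measure the residual angle numerically.

```bash
python3 - <<'E'
from tip import *
s=env.sense(); p=env.snapshot("wrist"); f=p["frame"].astype(int)
def ang(pts,z):
    W=np.array([ray(p,u,z,s)[:2] for u in pts]); c=W.mean(0); v=np.linalg.svd(W-c)[2][0]; v=v*np.sign(v[0]); return c,np.degrees(np.arctan2(v[1],v[0]))
wing=f[196:242,304:330].min(2)>150; ys,xs=np.where(wing); print("wing box",xs.min()+304,xs.max()+304,ys.min()+196,ys.max()+196)
sl=[]
for r in range(202,235):
    row=f[r,311:324].sum(1); w=np.clip(450-row,0,None).astype(float); w[np.arange(13)<2]=0;w[-2:]=0
    if w.sum()>0: sl.append((311+(w*np.arange(13)).sum()/w.sum(),r))
print("slot",ang(sl,.074))
ed=[(304+np.where(wing[r])[0].mean(),196+r) for r in range(3,40) if wing[r].sum()>6]; print("wing mid",ang(ed,.074))
A,B=ray(p,(316.3,253),.048,s),ray(p,(317.5,158.6),.048,s); v=B-A; print("marks",np.degrees(np.arctan2(v[1],v[0])),"mark mid",(A+B)/2)
c=np.array([.5430,-.0590,.048]); m=R.from_quat(s["orientation"]).as_matrix()
print("tool yaw",np.degrees(np.arctan2(m[1,0],m[0,0])),"cork shift mm",(m.T@(c-s["tool_pos"])*1000).round(1))
E
```

```text
wing box 304 326 196 238
slot (array([ 0.53699232, -0.16356124]), np.float64(-2.817732564613274))
wing mid (array([ 0.53781983, -0.16172862]), np.float64(2.6459544560369994))
marks -3.135730032796558 mark mid [ 0.5364219  -0.16311878  0.048     ]
tool yaw -2.395733901760169 cork shift mm [   1.4 -104.4   92.5]
```

Request:
{"fn": "servo_tool", "kwargs": {
  "rows": [
    [[0.01, -0.87, 0], [0, 0, 0], 1],
    [[0.01, -0.87, 0], [0, 0, 0], 1],
    [[0.01, -0.87, 0], [0, 0, 0], 1],
    [[0.01, -0.87, 0], [0, 0, 0], 1],
    [[0.01, -0.87, 0], [0, 0, 0], 1],
    [[0.01, -0.87, 0], [0, 0, 0], 1],
    [[0, 0, 0.8], [0, 0, 0], 1],
    [[0, 0, 0.8], [0, 0, 0], 1],
    [[0, 0, 0.8], [0, 0, 0], 1],
    [[0, 0, 0.8], [0, 0, 0], 1],
    [[0, 0, 0.6], [0, 0, 0], 1],
    [[0, 0, 0], [0, 0, 0], 1]
  ],
  "grip_force": 30
}}

```text
time: 19.0
tool_pos: [0.5407, -0.0587, 0.0617]
orientation: [1.0, -0.021, -0.003, -0.001]
wrist_force: [0.4, 0.4, -0.8]
grip_width: -0.003
grip_force: 0.0
```

Request:
{"fn": "servo_tool", "kwargs": {
  "rows": [
    [[0, 0, 0.3], [0, 0, 0], 1],
    [[0, 0, 0.15], [0, 0, 0], 1],
    [[0, 0, 0.1], [0, 0, 0], 1],
    [[0, 0, 0], [0, 0, 0], 1],
    [[0, 0, 0], [0, 0, 0], 1]
  ]
}}

```text
time: 19.42
tool_pos: [0.5442, -0.0594, 0.0555]
orientation: [1.0, -0.021, 0.0, 0.0]
wrist_force: [0.0, 0.5, -0.3]
grip_width: 0.001
grip_force: 0.0
```

Request:
{"fn": "servo_tool", "kwargs": {
  "rows": [
    [[0, 0, 0.15], [0, 0, 0], 1],
    [[0, 0, 0.15], [0, 0, 0], 1],
    [[0, 0, 0.1], [0, 0, 0], 1],
    [[0, 0, 0], [0, 0, 0], 1],
    [[0, 0, 0], [0, 0, 0], 1],
    [[0, 0, 0], [0, 0, 0], 1]
  ]
}}

```text
time: 19.92
tool_pos: [0.544, -0.0594, 0.0473]
orientation: [1.0, -0.021, 0.0, 0.0]
wrist_force: [-0.6, -0.0, 4.7]
grip_width: -0.0
grip_force: 2.0
```

Contact at z≈0.047 with 4.7 N. The panel is starting down, so the fastener is lined up.

Request:
{"fn": "servo_tool", "kwargs": {
  "rows": [
    [[0, 0, 0.12], [0, 0, 0], 1],
    [[0, 0, 0.12], [0, 0, 0], 1],
    [[0, 0, 0.1], [0, 0, 0], 1],
    [[0, 0, 0], [0, 0, 0], 1],
    [[0, 0, 0], [0, 0, 0], 1],
    [[0, 0, 0], [0, 0, 0], 1]
  ]
}}

```text
time: 20.42
tool_pos: [0.5441, -0.0594, 0.0409]
orientation: [1.0, -0.021, 0.0, 0.0]
wrist_force: [-2.4, 0.0, 8.4]
grip_width: 0.001
grip_force: 4.4
```

Request:
{"fn": "servo_tool", "kwargs": {
  "rows": [
    [[0, 0, 0.08], [0, 0, 0], 1],
    [[0, 0, 0.05], [0, 0, 0], 1],
    [[0, 0, 0], [0, 0, 0], 1],
    [[0, 0, 0], [0, 0, 0], 1],
    [[0, 0, 0], [0, 0, 0], 1]
  ]
}}

```text
time: 20.83
tool_pos: [0.5441, -0.0594, 0.0399]
orientation: [1.0, -0.021, 0.0, 0.0]
wrist_force: [-11.4, 1.5, 25.0]
grip_width: -0.002
grip_force: 12.1
```

Hard stop at z=0.040 with 25 N, so the panel is flush. One check of the pin and slot, then I hand it in.

```bash
python3 - <<'E'
from h import *
s=env.sense(); print(s["time"],s["tool_pos"],s["wrist_force"])
q=env.snapshot("side"); f=q["frame"].astype(int); m=((f[:,:,0]>110)&(f[:,:,1]<60)&(f[:,:,2]<60)).astype(np.uint8)
n,l,st,c=cv2.connectedComponentsWithStats(m)
print([(st[i].tolist(),c[i].round(1).tolist()) for i in range(1,n) if st[i][4]>20 and 280<c[i][0]<370])
print("exp",proj(q,(.5495,.0464,.066)),proj(q,(.5495,.0464,.040)))
p=env.snapshot("wrist"); d=env.trace(p,"fastener"); print([(x["position"],x["confidence"]) for x in d[:2]],proj(p,(.537,-.164,.06),s))
E
```

```text
20.8333 [ 0.54413495 -0.05938981  0.0399258 ] [-11.43156179   1.53420369  24.9929252 ]
[([322, 334, 16, 26, 329], [329.6, 346.4])]
exp [328.20293201 195.98861006] [328.24295801 204.67157574]
[([533.6, 271.7], 0.96), ([319.5, 157.2], 0.23)] [545.87054344 286.43405668]
```

```bash
python3 - <<'E'
from h import *
s=env.sense()
for n_ in("top","wrist"):
    p=env.snapshot(n_); f=p["frame"].astype(int); m=((f[:,:,0]>90)&(f[:,:,1]<60)&(f[:,:,2]<60)&(f[:,:,0]>2*f[:,:,1])).astype(np.uint8)
    e=[proj(p,(.5495,.0464,z),s) for z in(.066,.040)]; n,l,st,c=cv2.connectedComponentsWithStats(m)
    print(n_,np.round(e,1).tolist(),[(st[i].tolist(),c[i].round(1).tolist()) for i in range(1,n) if st[i][4]>8 and np.hypot(*(c[i]-e[0]))<60])
E
```

```text
top [[314.6, 190.2], [314.9, 192.1]] [([312, 188, 6, 7, 34], [314.2, 190.6])]
wrist [[72.0, 286.4], [111.0, 258.8]] [([52, 237, 75, 100, 3237], [89.2, 276.2]), ([71, 238, 6, 4, 11], [73.5, 239.7])]
```

The pin is where it should be when seated and flush.

```bash
python3 -c "
from h import *
print(env.close_job())"
```

```text
the job is handed in; nothing more can be done
None
```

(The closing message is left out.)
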